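# Free the reel winder's brake through its guard and start it

### The arm

A 6-joint arm with a two-finger parallel gripper is mounted at the origin on the work surface. World frame = base frame: x ahead of the robot, y to its left, z up, the work surface at z = 0. Lengths are in m, angles in degrees, forces in N, time in s.
With the tool pointing down it reaches from about 0.3 to 0.75 m from the base axis. Payload 8.5 kg.
Tool frame: the origin (TCP) lies on the centre line of the jaws, within the pads' length; the fingertips stand 17 mm ahead of it and the grasp point (between the pads) lies 2 mm behind it (env.tip_extent is the distance from the TCP to the fingertips, in m); z points along the fingers, y is the direction in which the jaws open and shut (so a half turn about z gives the same grasp; the last joint's range is limited). The gripper opens to 85 mm and grips with 20 to 120 N. Pads are 22 mm wide; open, the fingers measure 114 mm over their backs; the gripper's body (76 mm by 85 mm) begins 54 mm behind the grasp point. The pads swing forward as they close: fully open they stand 13 mm farther back than shut.
Start: joints at [-78.742, 21.807, 74.336, -0, 83.858, -12.336], TCP at [0.22, -0.504, 0.248] pointing down, gripper open.
Joint ranges: [-178.18, 178.18], [-50.72, 133.34], [12.68, 142.11], [-81.47, 261.47], [9.98, 163.14], [-165.26, 165.26]. Speed limits (degrees/s): [136.94, 136.94, 180, 180, 180, 180].

### API

Orientations are given as a 3x3 rotation matrix whose columns are the frame's x, y, z axes.
In Python, from rig import telemetry, get_image, camera_params, close_job, env gives the robot as it stands.
- The arm moves only by the tool apply_moves, never from a script. Its argument "motion" is a list of rows, each an object of numbers: "tx", "ty", "tz": the shift along the tool's x, y, z in cm; "turn": the turn about the tool's z in degrees; "jaw": the gripper's target within -1 to 1 (fully open at 1, half-way at 0, shut at -1). In form: [{"tx": .., "ty": .., "tz": .., "turn": .., "jaw": ..}, ...]. A call has 1 to 5 rows; each row is the pose to reach, as a shift and turn from the pose measured when the call began, along the tool's axes at that moment; what a row does not reach only later rows make up. A row lasts 1/12 s, in which the tool goes at most 41.7 mm and 7.16 degrees, less where a joint would pass 70% of its speed; a pose out of reach is approached as far as the arm can. A call with a gripper value outside its range is refused whole. The fingers move at their own pace and stop on an object; "squeeze" is the grip in N (left out, the last holds). Time passes only in rows, so rows that repeat a pose let the fingers close. It gives the time, the measured TCP pose, the force and the opening at its end, in the units of the state.
- telemetry.observe(): the state, without advancing time (a new reading comes with each control period).
- get_image(name): name is "scene" or "top"; returns (picture, depth): 384x512x3 uint8, red, green, blue; 384x512 float32, m along the optical axis (not along the pixel's ray), 0 where there is no reading.
- camera_params(name): a dict with "fx", "fy", "cx", "cy" (pixels), "D" ([k1, k2, p1, p2, k3] as OpenCV has them; the pictures are not rectified), "rvec" (rotation vector, rad) and "tvec" (3), from world to camera coordinates, as OpenCV has them. Camera axes: x right, y down, z forward; pixel columns grow to the right and rows downward; lengths in m; the calibration is good to about 2 mm. A picture is of the moment at which its call begins. camera_params takes no time and is no camera call.
- close_job(): hands the job in, once; it reports no verdict.
The state is a dict: "time_s": time; "q": joint angles; "qvel": joint speeds; "joint_efforts": joint torques, N m; "position": TCP position; "tool_rot": TCP orientation; "ft_force": force on the tool from outside, world axes, zero at the start; "wrist_torque": the same for the moment, N m; "grip_width": finger opening in m.
Only numpy, scipy, OpenCV 4.12 (cv2) and the standard library are available. Lean on these libraries where they do the work, as an engineer would, in place of code of your own. Each camera call takes 0.05 s, during which the arm holds its last target. There are 200 camera calls.

### The job

Get the reel winder running: reach down through the window in the yellow guard and press the red-padded brake lever fully down, so that it stays down, without touching the guard. Then come out and press the green start button on the grey push-button station all the way in and let go of it. Use the fingertips only: leave the red stop button alone, and leave the reels and everything else lying about where they are.

Things in the scene. Friction and masses are not known exactly. Their poses are not given: they have to be found in the camera images.
- winder: the bench reel winder, bolted down: grey base plate 280 (x) x 320 (y) x 12 mm. Origin on the bench below the plate, 10 mm nearer the front than its centre; x to the back of the machine (away from the robot), y to its left, z up. At y < 0 the yellow guard, up to 172 mm high; at y > 0 a mounted white reel, 108 mm high; gearbox and motor at the back, below 115 mm
- guard: yellow sheet hood with a window, never touch it. Origin: window's centre on the sheet's upper face, 140 mm above the bench. z: out of the window, square to the sheet (up, leaning 15 degrees to the robot); x: up the slope, to the back; y: to the left. Window 80 mm along x, 84 along y; sheet 4 mm thick, from x = -78 to +108 and y = -76 to +76 mm, side and front walls 65 mm deep
- lever_pad (a point): centre of the upper face of the lever's red pad, 34 (x) x 36 (y) mm, in the middle of the window: 10 mm below the sheet's upper face with the lever up, about 35 mm below when fully down. Axes as the guard's with the lever up, and turn with it; the hinge lies 90 mm to the +x side and 8 mm below the pad's face, parallel to y
- brake_lever (a joint): angle of the brake lever: 0 = up (brake on), 0.28 = fully down against its stop (brake released). It starts between 0 and 0.06. No spring: a stiff hinge, pad pressed with about 4 N, stays where it is left
- station: grey push-button station, bolted to the bench, a box 150 (x) x 75 (y) x 50 mm, origin at the centre of its underside; stands left or right of the winder. Green start button at x = -37 mm (nearer the robot), red stop button at x = +37 mm
- start_top (a point): centre of the top of the green start button, 32 mm wide, with a black collar; pressed straight down
- start (a joint): travel of the start button: 0 = out, 0.006 m = fully in; a spring, about 5 N when fully in, brings it back
- stop (a joint): travel of the red stop button next to it, same kind, 0 = out; to be left alone
- white_reel: small empty white plastic reel standing upright, 72 mm wide, 60 mm tall, beside the winder on the side opposite to the station; loose, leave it; origin at the centre of its underside
- blue_reel: empty blue plastic reel standing upright, 100 mm wide, 75 mm tall; loose, leave it; origin at the centre of its underside
- tape_roll: black roll (ring) 52 mm wide, 20 mm tall, lying on the front left of the winder's base plate; loose, leave it; origin at the centre of its underside
- coupler: orange conduit coupler, a tube 38 mm wide and 60 mm tall standing on end; loose, leave it; origin at the centre of its underside
- carton: cardboard carton 80 x 110 x 60 mm; loose, leave it; origin at the centre of its underside
- screwdriver: screwdriver lying on the bench; loose, leave it
- spray_can: closed blue can, 52 mm wide, 130 mm tall; loose, leave it; origin at the centre of its underside

How it is judged:
By the outcome, as a careful person would: the job done as asked, in the order asked, and still so for the second after the job is handed in, with the robot touching nothing.
It also fails if it takes over 51 s, if anything falls off the work surface, if the arm or the gripper's body presses on something with over 40 N, if the wrist force passes 120 N, or if a joint passes its speed limit or range.

## Working session

There is one attempt and no reset: what is moved stays moved. The work goes in short steps, Python scripts to look and compute and a tool call to move; the robot and the scene stay as the last step left them, time stands still between calls to the robot, and variables do not carry over. Pictures are saved under pics/ and viewed, about 8 in all and at most 12, crops included, and the job is handed in when it is done.

Besides the shell and the picture viewer there is one more tool, called after "Call:" as name(argument=value, ...) on one line, values as JSON. apply_moves: Moves the arm, as the interface text tells. Its arguments: {"type":"object","properties":{"motion":{"type":"array"},"squeeze":{"type":"number"}},"required":["motion"]}

```bash
ls; mkdir -p pics; cat > h.py <<'E'
import numpy as np, cv2
from rig import telemetry, get_image, camera_params, env
def grab(n):
    im,d=get_image(n); np.savez(f'{n}.npz',im=im,d=d); return im,d
def world(n,d,uv):
    c=camera_params(n); K=np.array([[c['fx'],0,c['cx']],[0,c['fy'],c['cy']],[0,0,1]])
    uv=np.array(uv,float).reshape(-1,1,2)
    p=cv2.undistortPoints(uv,K,np.array(c['D'])).reshape(-1,2)
    z=np.array([d[int(round(v)),int(round(u))] for u,v in uv.reshape(-1,2)])
    X=np.c_[p*z[:,None],z]; R=cv2.Rodrigues(np.array(c['rvec'],float))[0]
    return (X-np.array(c['tvec']).ravel())@R
def cloud(n,d):
    v,u=np.mgrid[:384,:512]; return world(n,d,np.stack([u,v],-1).reshape(-1,2)).reshape(384,512,3)
E
python3 - <<'E'
from h import *
for n in('scene','top'):
    im,d=grab(n); cv2.imwrite(f'pics/{n}0.png',cv2.resize(im[:,:,::-1],(768,576),interpolation=cv2.INTER_CUBIC))
s=telemetry.observe(); print(s['time_s'],s['position'],s['tool_rot'],s['ft_force'],env.tip_extent)
E
```

```text
pics
0.1 [ 0.22009999 -0.50379035  0.24777991] [[ 9.16406239e-01  4.00249357e-01 -2.40419736e-04]
 [ 4.00249328e-01 -9.16405416e-01  1.26034797e-03]
 [ 2.84131515e-04 -1.25121858e-03 -9.99999177e-01]] [ 0.46419066 -0.22657632 -0.21480647] 0.017
```

View pics/scene0.png

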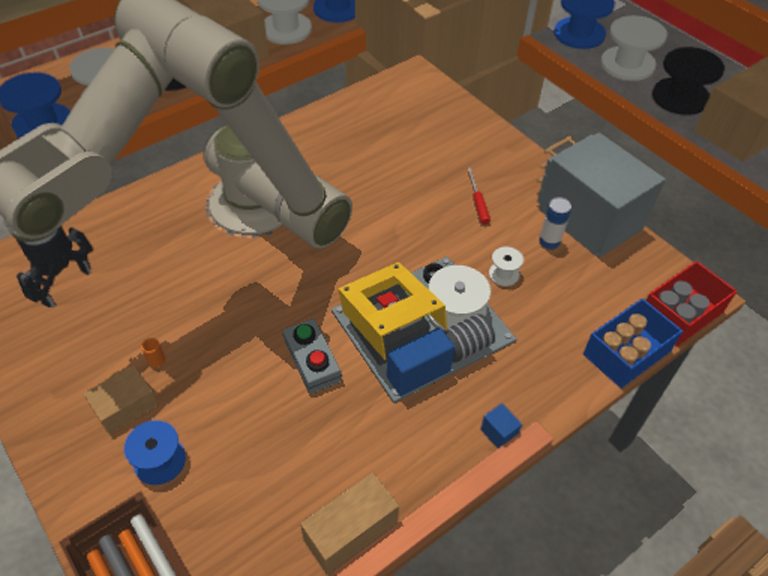

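View pics/top0.png

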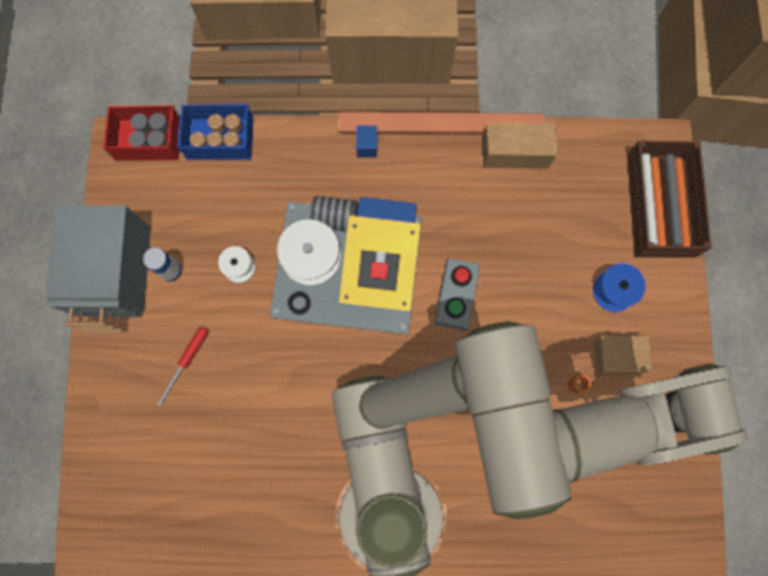

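The guard window is at about (380,268) in the top view, with the red pad inside it. The station is on the right, with green at (456,307) and red at (461,275). Next I'll measure with colour masks and depth.

```bash
python3 - <<'E'
from h import *
for n in('top','scene'):
    z=np.load(n+'.npz'); im,d=z['im'].astype(int),z['d']; P=cloud(n,d); r,g,b=im[...,0],im[...,1],im[...,2]
    ok=(d>0)&(P[...,0]>.3)&(P[...,0]<.75)&(P[...,1]>-.25)&(P[...,1]<.2)
    y=ok&(r>150)&(g>120)&(b<90)&(P[...,2]>.1)
    Y=P[y]; c=np.median(Y,0); 
    A=np.c_[Y[:,:2],np.ones(len(Y))]; w=np.ones(len(Y),bool)
    for _ in range(6):
        k=np.linalg.lstsq(A[w],Y[w,2],rcond=None)[0]; w=abs(A@k-Y[:,2])<.006
    nn=np.array([-k[0],-k[1],1]);nn/=np.linalg.norm(nn)
    print(n,'sheet n',nn.round(3),'lean',np.degrees(np.arccos(nn[2])).round(1),'plane',k.round(4),w.sum())
    # outer rectangle
    rect=cv2.minAreaRect(Y[w][:,:2].astype(np.float32)); print('rect xy',rect, 'box',cv2.boxPoints(rect).round(3).tolist())
    red=ok&(r>120)&(g<60)&(b<60)
    for nm,m in(('red',red),('green',ok&(g>r+15)&(g>b+10)&(P[...,2]>.03))):
        N,L,S,C=cv2.connectedComponentsWithStats(m.astype(np.uint8))
        for i in range(1,N):
            if S[i,4]>8:
                q=P[L==i]; print(nm,C[i].round(1),S[i,4],'med',np.median(q,0).round(4),'mean',q.mean(0).round(4),'min',q.min(0).round(3),'max',q.max(0).round(3))
im=np.load('top.npz')['im']; cv2.imwrite('pics/c1.png',cv2.resize(im[120:235,170:330,::-1],(800,575),interpolation=cv2.INTER_CUBIC))
E
```

```text
top sheet n [-0.258  0.029  0.966] lean 15.0 plane [ 0.2669 -0.0298  0.0013] 590
rect xy ((0.5414649844169617, 0.023782704025506973), (0.1463930457830429, 0.17717686295509338), 84.32039642333984) box [[0.44600000977516174, -0.03999999910593033], [0.621999979019165, -0.057999998331069946], [0.6370000243186951, 0.08799999952316284], [0.460999995470047, 0.10499999672174454]]
red [307.6 182.2] 48 med [ 0.534  -0.1587  0.0712] mean [ 0.5329 -0.158   0.071 ] min [ 0.514 -0.174  0.057] max [ 0.548 -0.143  0.083]
green [303.5 204.4] 88 med [ 0.4581 -0.1427  0.0708] mean [ 0.4577 -0.143   0.0706] min [ 0.442 -0.159  0.06 ] max [ 0.478 -0.128  0.08 ]
scene sheet n [-0.258  0.03   0.966] lean 15.1 plane [ 0.2672 -0.0307  0.0012] 1391
rect xy ((0.5394010543823242, 0.02909574657678604), (0.1554824262857437, 0.18443629145622253), 83.26982879638672) box [[0.4390000104904175, -0.03700000047683716], [0.621999979019165, -0.05900000035762787], [0.6399999856948853, 0.0949999988079071], [0.4569999873638153, 0.11699999868869781]]
red [257.9 198.6] 72 med [0.532  0.0289 0.1289] mean [0.532  0.0284 0.1292] min [0.515 0.011 0.121] max [0.55  0.045 0.139]
red [211.  237.7] 61 med [ 0.5346 -0.1552  0.0727] mean [ 0.5337 -0.1551  0.0729] min [ 0.519 -0.171  0.066] max [ 0.549 -0.142  0.078]
green [202.3 220.7] 79 med [ 0.4626 -0.141   0.0705] mean [ 0.4621 -0.1406  0.0703] min [ 0.437 -0.156  0.06 ] max [ 0.477 -0.123  0.078]
```

View pics/c1.png

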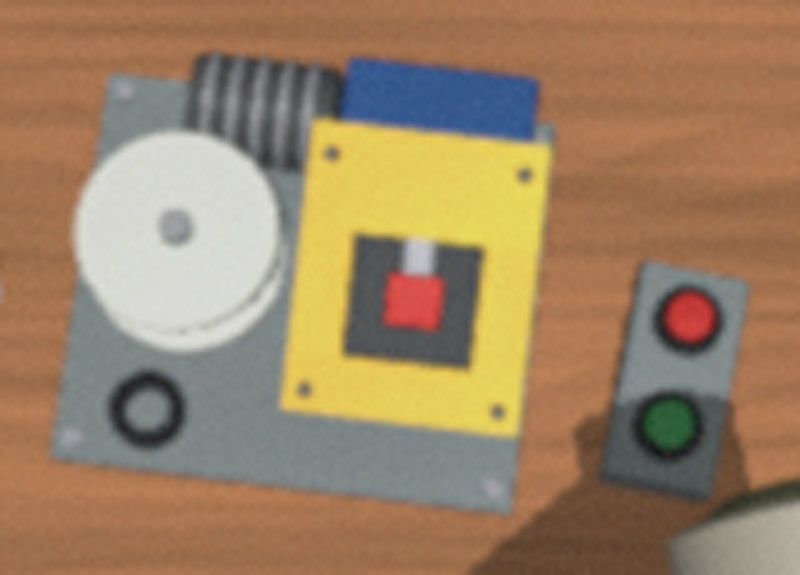

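```bash
cat >> h.py <<'E'
def ray_plane(n,uv,k):  # plane z=k0 x+k1 y+k2
    o=world(n,np.zeros((384,512)),uv); p=world(n,np.ones((384,512)),uv); v=p-o
    m=np.array([k[0],k[1],-1]); t=-(o@m+k[2])/(v@m); return o+t[:,None]*v
def rel(target,yaw):
    s=telemetry.observe(); R=np.array(s['tool_rot']); p=np.array(s['position'])
    d=R.T@(np.array(target)-p)*100; w=np.degrees(np.arctan2(R[1,0],R[0,0]))
    print('t',round(s['time_s'],2),'pos',p.round(4),'yaw',w.round(2),'F',np.array(s['ft_force']).round(1),'grip',round(s['grip_width'],3))
    print('tx ty tz',d.round(2),'turn',round(w-yaw,2))
E
python3 - <<'E'
from h import *
k=np.array([.267,-.0303,.0013])
f=lambda l:[(170+x/5-.4,120+y/5-.4) for x,y in l]
W=ray_plane('top',f([(357,236),(484,248),(471,367),(344,354)]),k); print(W.round(4), W.mean(0).round(4),'edges',np.linalg.norm(np.roll(W,-1,0)-W,axis=1).round(4))
O=ray_plane('top',f([(314,118),(552,144),(518,436),(281,409)]),k); print('outer',O.round(4),np.linalg.norm(np.roll(O,-1,0)-O,axis=1).round(4))
v=(O[0]+O[1]-O[2]-O[3]); print('yaw',np.degrees(np.arctan2(v[1],v[0])))
c=O.mean(0)-v/np.linalg.norm(v)*.015; print('window c from outer',c)
print('pad at sheet-10:',ray_plane('top',f([(414,301)]),k-[0,0,.0104]))
for h in(.010,.017): print('pad red',ray_plane('top',f([(388,275),(443,279),(440,332),(385,326)]),k-[0,0,h/.966]).mean(0))
for h in(.068,.072): print('green',ray_plane('top',f([(667,424)]),[0,0,h]),'red',ray_plane('top',f([(689,318)]),[0,0,h]))
s=np.load('scene.npz'); P=cloud('scene',s['d']); print('scene green px top z max',P[214:228,196:210,2].round(3).max(), P[220:222,200:205].round(3).tolist())
rel([.527,.03,.27],-6.5)
im=s['im']; cv2.imwrite('pics/c2.png',cv2.resize(im[165:265,180:310,::-1],(780,600),interpolation=cv2.INTER_CUBIC))
E
```

```text
[[ 0.5648  0.0619  0.1502]
 [ 0.557  -0.019   0.1506]
 [ 0.4837 -0.0109  0.1308]
 [ 0.492   0.0702  0.1306]] [0.5244 0.0255 0.1405] edges [0.0813 0.0763 0.0816 0.0758]
outer [[ 0.6375  0.0894  0.1688]
 [ 0.6206 -0.0619  0.1689]
 [ 0.441  -0.0411  0.1203]
 [ 0.4581  0.1106  0.1203]] [0.1523 0.1872 0.1526 0.187 ]
yaw -6.671950277893848
window c from outer [0.52489841 0.02592824 0.14066225]
pad at sheet-10: [[0.52684206 0.02561794 0.13079061]]
pad red [0.52558319 0.0256215  0.13050241]
pad red [0.52714853 0.02569828 0.12367166]
green [[ 0.45813137 -0.14165322  0.068     ]] red [[ 0.5301109  -0.15765824  0.068     ]]
green [[ 0.45742736 -0.1412614   0.072     ]] red [[ 0.52921973 -0.1572248   0.072     ]]
scene green px top z max 1.353 [[[0.454, -0.144, 0.068], [0.46, -0.144, 0.074], [0.457, -0.138, 0.066], [0.464, -0.139, 0.075], [0.462, -0.134, 0.068]], [[0.458, -0.147, 0.069], [0.461, -0.145, 0.07], [0.465, -0.143, 0.073], [0.467, -0.141, 0.075], [0.467, -0.137, 0.071]]]
t 0.1 pos [ 0.2201 -0.5038  0.2478] yaw 23.59 F [ 0.5 -0.2 -0.2] grip 0.085
tx ty tz [ 49.49 -36.64  -2.16] turn 30.09
```

View pics/c2.png

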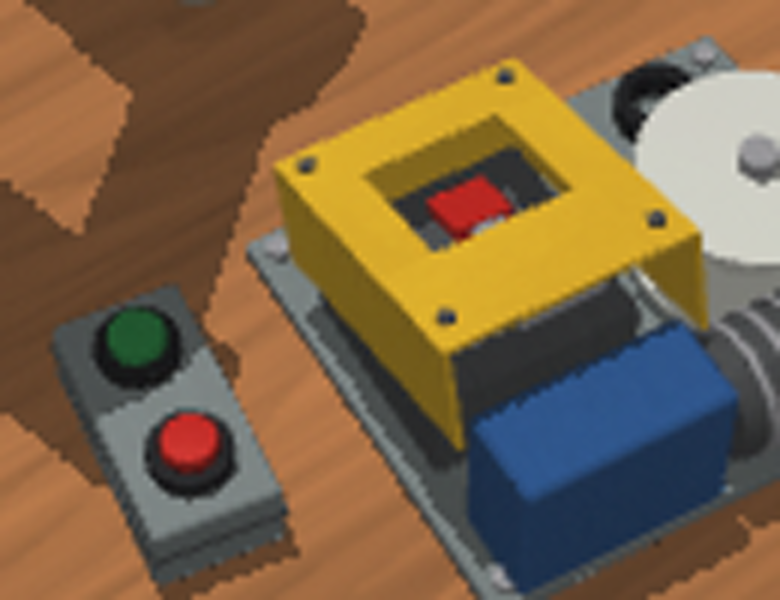

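Call:
apply_moves(motion=[{"tx": 3,"ty": -2.2,"tz": -2.2,"turn": 5,"jaw": -1},{"tx": 6,"ty": -4.4,"tz": -2.2,"turn": 10,"jaw": -1},{"tx": 9,"ty": -6.6,"tz": -2.2,"turn": 15,"jaw": -1},{"tx": 12,"ty": -8.8,"tz": -2.2,"turn": 20,"jaw": -1},{"tx": 15,"ty": -11,"tz": -2.2,"turn": 25,"jaw": -1}], squeeze=20)

```text
time_s: 0.52
position: [0.3139, -0.3412, 0.2698]
tool_rot: [[1.0, -0.029, -0.0], [-0.029, -1.0, 0.002], [-0.0, -0.002, -1.0]]
ft_force: [0.1, -0.5, 0.2]
grip_width: 0.0258
```

```bash
python3 -c "
from h import *
rel([.525,.0257,.27],-6.6)"
```

```text
t 0.52 pos [ 0.3139 -0.3412  0.2698] yaw -1.68 F [ 0.1 -0.5  0.2] grip 0.026
tx ty tz [ 2.002e+01 -3.730e+01  3.000e-02] turn 4.92
```

Call:
apply_moves(motion=[{"tx": 1.8,"ty": -3.3,"tz": 0,"turn": 1,"jaw": -1},{"tx": 3.6,"ty": -6.6,"tz": 0,"turn": 2,"jaw": -1},{"tx": 5.4,"ty": -9.9,"tz": 0,"turn": 3,"jaw": -1},{"tx": 7.2,"ty": -13.2,"tz": 0,"turn": 4,"jaw": -1},{"tx": 9,"ty": -16.5,"tz": 0,"turn": 5,"jaw": -1}])

```text
time_s: 0.93
position: [0.4092, -0.1771, 0.2699]
tool_rot: [[0.993, -0.117, -0.001], [-0.117, -0.993, 0.002], [-0.001, -0.002, -1.0]]
ft_force: [0.4, -0.3, 1.1]
grip_width: -0.0003
```

```bash
python3 -c "
from h import *
rel([.525,.0257,.27],-6.6)"
```

```text
t 0.93 pos [ 0.4092 -0.1771  0.2699] yaw -6.74 F [ 0.4 -0.3  1.1] grip -0.0
tx ty tz [ 9.12e+00 -2.15e+01  2.00e-02] turn -0.14
```

Call:
apply_moves(motion=[{"tx": 1.4,"ty": -3.3,"tz": 0,"turn": 0,"jaw": -1},{"tx": 2.8,"ty": -6.6,"tz": 0,"turn": 0,"jaw": -1},{"tx": 4.2,"ty": -9.9,"tz": 0,"turn": 0,"jaw": -1},{"tx": 5.6,"ty": -13.2,"tz": 0,"turn": 0,"jaw": -1},{"tx": 7.0,"ty": -16.5,"tz": 0,"turn": 0,"jaw": -1}])

```text
time_s: 1.35
position: [0.4985, -0.0196, 0.27]
tool_rot: [[0.993, -0.117, -0.001], [-0.117, -0.993, 0.002], [-0.001, -0.002, -1.0]]
ft_force: [0.8, -0.9, 0.0]
grip_width: -0.0004
```

Call:
apply_moves(motion=[{"tx": 1.0,"ty": -2.5,"tz": 0,"turn": 0,"jaw": -1},{"tx": 1.7,"ty": -4.2,"tz": 0,"turn": 0,"jaw": -1},{"tx": 2.1,"ty": -5.0,"tz": 0,"turn": 0,"jaw": -1},{"tx": 2.1,"ty": -5.0,"tz": 0,"turn": 0,"jaw": -1},{"tx": 2.1,"ty": -5.0,"tz": 0,"turn": 0,"jaw": -1}])

```text
time_s: 1.77
position: [0.525, 0.0271, 0.2698]
tool_rot: [[0.993, -0.117, -0.002], [-0.117, -0.993, 0.002], [-0.002, -0.002, -1.0]]
ft_force: [-0.2, -0.5, 0.2]
grip_width: -0.0002
```

```bash
python3 - <<'E'
from h import *
rel([.525,.0257,.15],-6.6)
a,_=grab('top'); b,_=grab('scene')
x=cv2.resize(a[120:230,190:310,::-1],(400,366)); y=cv2.resize(b[110:220,200:320,::-1],(400,366))
cv2.imwrite('pics/h1.png',np.hstack([x,y]))
E
```

```text
t 1.77 pos [0.525  0.0271 0.2698] yaw -6.73 F [-0.2 -0.5  0.2] grip -0.0
tx ty tz [ 0.05  0.16 11.98] turn -0.13
```

View pics/h1.png

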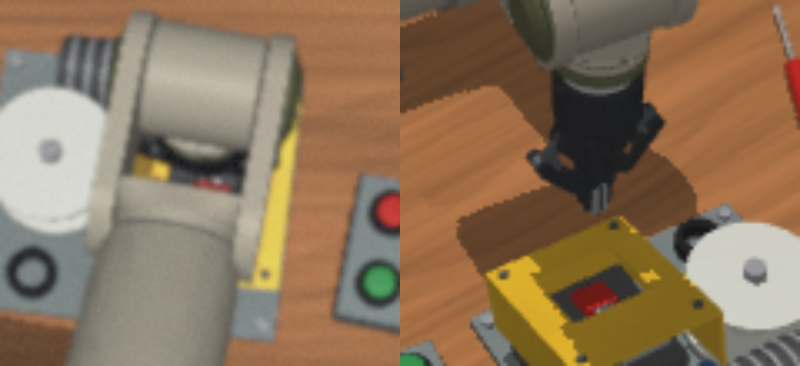

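The gripper is over the window, but its knuckles spread wide when shut. I need their height above the tips before I descend.

```bash
python3 - <<'E'
from h import *
z=np.load('scene.npz'); P=cloud('scene',z['d']).reshape(-1,3); im=z['im'].reshape(-1,3).astype(int)
s=telemetry.observe(); R=np.array(s['tool_rot']); p=np.array(s['position'])
L=(P-p)@R*1000; m=(abs(L[:,0])<70)&(abs(L[:,1])<90)&(L[:,2]<25)&(L[:,2]>-120)&(im.max(1)<120)
L=L[m]
for a in range(-80,80,8):
    q=L[(L[:,1]>=a)&(L[:,1]<a+8)]
    if len(q)>1: print(a,len(q),'z max(closest to tip)',np.sort(q[:,2])[-3:].round(0),'min',q[:,2].min().round(0),'x',q[:,0].min().round(0),q[:,0].max().round(0))
E
```

```text
-64 15 z max(closest to tip) [-73. -70. -68.] min -82.0 x -11.0 15.0
-56 29 z max(closest to tip) [-60. -50. -50.] min -83.0 x -1.0 17.0
-48 32 z max(closest to tip) [-50. -43. -42.] min -92.0 x -7.0 15.0
-40 28 z max(closest to tip) [-40. -38. -28.] min -93.0 x -6.0 15.0
-32 19 z max(closest to tip) [-34. -29. -25.] min -84.0 x 2.0 15.0
-24 18 z max(closest to tip) [-33. -30. -29.] min -120.0 x 9.0 34.0
-16 60 z max(closest to tip) [-4.  4.  5.] min -119.0 x -4.0 37.0
-8 55 z max(closest to tip) [ 9. 12. 15.] min -117.0 x 4.0 39.0
0 50 z max(closest to tip) [10. 11. 16.] min -119.0 x 3.0 38.0
8 82 z max(closest to tip) [5. 6. 6.] min -119.0 x -9.0 37.0
16 48 z max(closest to tip) [-35. -32. -32.] min -119.0 x -10.0 35.0
24 43 z max(closest to tip) [-36. -34. -32.] min -120.0 x -8.0 26.0
32 70 z max(closest to tip) [-42. -41. -40.] min -119.0 x -10.0 15.0
40 33 z max(closest to tip) [-54. -52. -50.] min -89.0 x -3.0 16.0
48 32 z max(closest to tip) [-63. -60. -59.] min -85.0 x -11.0 15.0
56 16 z max(closest to tip) [-70. -70. -70.] min -81.0 x -9.0 14.0
```

Call:
apply_moves(motion=[{"tx": 0,"ty": 0.15,"tz": 2,"turn": 0,"jaw": -1},{"tx": 0,"ty": 0.15,"tz": 4.5,"turn": 0,"jaw": -1},{"tx": 0,"ty": 0.15,"tz": 7,"turn": 0,"jaw": -1},{"tx": 0,"ty": 0.15,"tz": 9.5,"turn": 0,"jaw": -1},{"tx": 0,"ty": 0.15,"tz": 11,"turn": 0,"jaw": -1}])

```text
time_s: 2.28
position: [0.5232, 0.0242, 0.1579]
tool_rot: [[0.993, -0.12, -0.004], [-0.12, -0.993, 0.002], [-0.004, -0.002, -1.0]]
ft_force: [0.1, 0.3, 0.0]
grip_width: -0.0001
```

Call:
apply_moves(motion=[{"tx": 0,"ty": 0,"tz": 0.4,"turn": 0,"jaw": -1},{"tx": 0,"ty": 0,"tz": 0.8,"turn": 0,"jaw": -1},{"tx": 0,"ty": 0,"tz": 1.2,"turn": 0,"jaw": -1},{"tx": 0,"ty": 0,"tz": 1.6,"turn": 0,"jaw": -1},{"tx": 0,"ty": 0,"tz": 1.8,"turn": 0,"jaw": -1}])

```text
time_s: 2.7
position: [0.524, 0.0237, 0.1408]
tool_rot: [[0.993, -0.121, -0.001], [-0.121, -0.993, 0.001], [-0.001, -0.001, -1.0]]
ft_force: [0.6, -0.8, 4.5]
grip_width: -0.0002
```

Call:
apply_moves(motion=[{"tx": 0.1,"ty": -0.1,"tz": 0.3,"turn": 0,"jaw": -1},{"tx": 0.1,"ty": -0.1,"tz": 0.6,"turn": 0,"jaw": -1},{"tx": 0.1,"ty": -0.1,"tz": 0.9,"turn": 0,"jaw": -1},{"tx": 0.1,"ty": -0.1,"tz": 1.1,"turn": 0,"jaw": -1},{"tx": 0.1,"ty": -0.1,"tz": 1.2,"turn": 0,"jaw": -1}])

```text
time_s: 3.12
position: [0.5252, 0.0248, 0.1286]
tool_rot: [[0.993, -0.12, -0.001], [-0.12, -0.993, 0.002], [-0.001, -0.002, -1.0]]
ft_force: [0.3, 0.1, 4.0]
grip_width: -0.0004
```

Call:
apply_moves(motion=[{"tx": 0,"ty": 0,"tz": 0.1,"turn": 0,"jaw": -1},{"tx": 0,"ty": 0,"tz": 0.2,"turn": 0,"jaw": -1},{"tx": 0,"ty": 0,"tz": 0.3,"turn": 0,"jaw": -1}])

```text
time_s: 3.37
position: [0.5252, 0.0249, 0.1256]
tool_rot: [[0.993, -0.12, -0.001], [-0.12, -0.993, 0.002], [-0.001, -0.002, -1.0]]
ft_force: [0.6, 0.1, 4.1]
grip_width: 0.0001
```

Call:
apply_moves(motion=[{"tx": 0,"ty": 0,"tz": 0.1,"turn": 0,"jaw": -1},{"tx": 0,"ty": 0,"tz": 0.2,"turn": 0,"jaw": -1}])

```text
time_s: 3.53
position: [0.5253, 0.0249, 0.1235]
tool_rot: [[0.993, -0.12, -0.001], [-0.12, -0.993, 0.002], [-0.001, -0.002, -1.0]]
ft_force: [1.0, -0.3, 3.8]
grip_width: 0.0003
```

Call:
apply_moves(motion=[{"tx": 0,"ty": 0,"tz": 0.1,"turn": 0,"jaw": -1},{"tx": 0,"ty": 0,"tz": 0.15,"turn": 0,"jaw": -1}])

```text
time_s: 3.7
position: [0.5253, 0.0249, 0.1222]
tool_rot: [[0.993, -0.12, -0.0], [-0.12, -0.993, 0.002], [-0.001, -0.002, -1.0]]
ft_force: [-2.1, 0.6, 10.1]
grip_width: -0.0001
```

Call:
apply_moves(motion=[{"tx": 0,"ty": 0,"tz": 0.08,"turn": 0,"jaw": -1},{"tx": 0,"ty": 0,"tz": 0.08,"turn": 0,"jaw": -1}])

```text
time_s: 3.87
position: [0.5254, 0.0249, 0.1222]
tool_rot: [[0.993, -0.12, 0.0], [-0.12, -0.993, 0.002], [0.0, -0.002, -1.0]]
ft_force: [-1.6, -0.4, 11.5]
grip_width: -0.0
```

Call:
apply_moves(motion=[{"tx": 0,"ty": 0,"tz": 0.15,"turn": 0,"jaw": -1},{"tx": 0,"ty": 0,"tz": 0.2,"turn": 0,"jaw": -1}])

```text
time_s: 4.03
position: [0.5255, 0.0249, 0.1217]
tool_rot: [[0.993, -0.12, 0.002], [-0.12, -0.993, 0.001], [0.002, -0.001, -1.0]]
ft_force: [-6.8, -0.3, 23.2]
grip_width: 0.0004
```

Call:
apply_moves(motion=[{"tx": 0,"ty": 0,"tz": -1,"turn": 0,"jaw": -1},{"tx": 0,"ty": 0,"tz": -3,"turn": 0,"jaw": -1},{"tx": 0,"ty": 0,"tz": -6,"turn": 0,"jaw": -1},{"tx": 0,"ty": 0,"tz": -9,"turn": 0,"jaw": -1},{"tx": 0,"ty": 0,"tz": -12,"turn": 0,"jaw": -1}])

```text
time_s: 4.45
position: [0.5246, 0.025, 0.2423]
tool_rot: [[0.993, -0.12, -0.0], [-0.12, -0.993, 0.002], [-0.001, -0.002, -1.0]]
ft_force: [0.8, -0.3, 0.1]
grip_width: -0.0001
```

```bash
python3 -c "
from h import *
rel([.459,-.1413,.14],-12)"
```

```text
t 4.45 pos [0.5246 0.025  0.2423] yaw -6.9 F [ 0.8 -0.3  0.1] grip -0.0
tx ty tz [-4.51 17.31 10.21] turn 5.1
```

Call:
apply_moves(motion=[{"tx": -0.7,"ty": 2.5,"tz": 0,"turn": 0,"jaw": -1},{"tx": -1.6,"ty": 6,"tz": 0,"turn": 0,"jaw": -1},{"tx": -2.5,"ty": 9.5,"tz": 0,"turn": 0,"jaw": -1},{"tx": -3.4,"ty": 13,"tz": 0,"turn": 0,"jaw": -1},{"tx": -4.2,"ty": 16,"tz": 0,"turn": 0,"jaw": -1}])

```text
time_s: 4.87
position: [0.4623, -0.1302, 0.2415]
tool_rot: [[0.993, -0.12, -0.002], [-0.12, -0.993, 0.002], [-0.002, -0.002, -1.0]]
ft_force: [1.4, 0.3, -0.7]
grip_width: 0.0002
```

Call:
apply_moves(motion=[{"tx": -0.3,"ty": 1.1,"tz": 1,"turn": 0,"jaw": -1},{"tx": -0.3,"ty": 1.3,"tz": 3,"turn": 0,"jaw": -1},{"tx": -0.3,"ty": 1.3,"tz": 6,"turn": 0,"jaw": -1},{"tx": -0.3,"ty": 1.3,"tz": 8,"turn": 0,"jaw": -1},{"tx": -0.3,"ty": 1.3,"tz": 9,"turn": 0,"jaw": -1}])

```text
time_s: 5.28
position: [0.456, -0.1419, 0.1485]
tool_rot: [[0.993, -0.121, -0.007], [-0.121, -0.993, 0.005], [-0.008, -0.004, -1.0]]
ft_force: [0.7, -0.1, -0.2]
grip_width: -0.0003
```

```bash
python3 - <<'E'
from h import *
rel([.459,-.1413,.09],-6.9)
a,_=grab('top'); b,_=grab('scene')
x=cv2.resize(a[130:230,210:330,::-1],(400,333)); y=cv2.resize(b[150:270,170:310,::-1],(400,333))
cv2.imwrite('pics/h2.png',np.hstack([x,y]))
E
```

```text
t 5.28 pos [ 0.456  -0.1419  0.1485] yaw -6.94 F [ 0.7 -0.1 -0.2] grip -0.0
tx ty tz [ 0.33 -0.07  5.84] turn -0.04
```

View pics/h2.png

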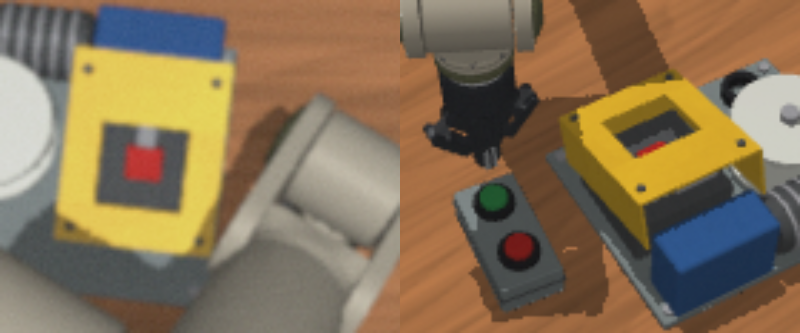

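The lever is visibly down and the guard hasn't moved. The fingertips are above the green button. Next comes the press.

Call:
apply_moves(motion=[{"tx": 0.2,"ty": 0,"tz": 1.5,"turn": 0,"jaw": -1},{"tx": 0.2,"ty": 0,"tz": 3,"turn": 0,"jaw": -1},{"tx": 0.2,"ty": 0,"tz": 4.2,"turn": 0,"jaw": -1},{"tx": 0.2,"ty": 0,"tz": 5,"turn": 0,"jaw": -1},{"tx": 0.2,"ty": 0,"tz": 5.3,"turn": 0,"jaw": -1}])

```text
time_s: 5.8
position: [0.4578, -0.1418, 0.0959]
tool_rot: [[0.993, -0.12, -0.008], [-0.12, -0.993, 0.006], [-0.008, -0.005, -1.0]]
ft_force: [-0.6, -0.0, -0.5]
grip_width: 0.0001
```

Call:
apply_moves(motion=[{"tx": 0,"ty": 0,"tz": 0.15,"turn": 0,"jaw": -1},{"tx": 0,"ty": 0,"tz": 0.3,"turn": 0,"jaw": -1},{"tx": 0,"ty": 0,"tz": 0.45,"turn": 0,"jaw": -1},{"tx": 0,"ty": 0,"tz": 0.5,"turn": 0,"jaw": -1}])

```text
time_s: 6.13
position: [0.458, -0.1418, 0.0912]
tool_rot: [[0.993, -0.12, -0.007], [-0.12, -0.993, 0.005], [-0.008, -0.005, -1.0]]
ft_force: [-0.2, 0.1, 0.3]
grip_width: -0.0001
```

Call:
apply_moves(motion=[{"tx": 0,"ty": 0,"tz": 0.15,"turn": 0,"jaw": -1},{"tx": 0,"ty": 0,"tz": 0.3,"turn": 0,"jaw": -1},{"tx": 0,"ty": 0,"tz": 0.4,"turn": 0,"jaw": -1}])

```text
time_s: 6.38
position: [0.4581, -0.1419, 0.0874]
tool_rot: [[0.993, -0.12, -0.006], [-0.12, -0.993, 0.005], [-0.007, -0.004, -1.0]]
ft_force: [0.3, 0.1, 2.1]
grip_width: 0.0003
```

Call:
apply_moves(motion=[{"tx": 0,"ty": 0,"tz": 0.1,"turn": 0,"jaw": -1},{"tx": 0,"ty": 0,"tz": 0.2,"turn": 0,"jaw": -1},{"tx": 0,"ty": 0,"tz": 0.25,"turn": 0,"jaw": -1}])

```text
time_s: 6.63
position: [0.4581, -0.1419, 0.0849]
tool_rot: [[0.993, -0.12, -0.006], [-0.12, -0.993, 0.005], [-0.007, -0.004, -1.0]]
ft_force: [-1.0, 0.5, 3.2]
grip_width: 0.0001
```

Call:
apply_moves(motion=[{"tx": 0,"ty": 0,"tz": 0.1,"turn": 0,"jaw": -1},{"tx": 0,"ty": 0,"tz": 0.2,"turn": 0,"jaw": -1},{"tx": 0,"ty": 0,"tz": 0.25,"turn": 0,"jaw": -1}])

```text
time_s: 6.88
position: [0.4582, -0.1419, 0.0829]
tool_rot: [[0.993, -0.12, -0.006], [-0.12, -0.993, 0.005], [-0.006, -0.004, -1.0]]
ft_force: [-3.1, 1.2, 15.3]
grip_width: -0.0001
```

Call:
apply_moves(motion=[{"tx": 0,"ty": 0,"tz": 0.1,"turn": 0,"jaw": -1},{"tx": 0,"ty": 0,"tz": 0.2,"turn": 0,"jaw": -1},{"tx": 0,"ty": 0,"tz": 0.2,"turn": 0,"jaw": -1}])

```text
time_s: 7.13
position: [0.4583, -0.1419, 0.0827]
tool_rot: [[0.993, -0.12, -0.005], [-0.12, -0.993, 0.004], [-0.005, -0.003, -1.0]]
ft_force: [-6.0, 2.8, 26.1]
grip_width: -0.0001
```

Bottomed out after about 6 mm of travel. Now I'll let go and retreat.

Call:
apply_moves(motion=[{"tx": 0,"ty": 0,"tz": -0.6,"turn": 0,"jaw": -1},{"tx": 0,"ty": 0,"tz": -2,"turn": 0,"jaw": -1},{"tx": 0,"ty": 0,"tz": -5,"turn": 0,"jaw": -1},{"tx": 0,"ty": 0,"tz": -8,"turn": 0,"jaw": -1},{"tx": 0,"ty": 0,"tz": -11,"turn": 0,"jaw": -1}])

```text
time_s: 7.55
position: [0.4584, -0.1422, 0.1936]
tool_rot: [[0.993, -0.12, -0.006], [-0.12, -0.993, 0.004], [-0.006, -0.004, -1.0]]
ft_force: [0.6, -0.2, -0.7]
grip_width: -0.0001
```

Call:
apply_moves(motion=[{"tx": -0.5,"ty": 2,"tz": -2,"turn": 0,"jaw": -1},{"tx": -1,"ty": 5,"tz": -4,"turn": 0,"jaw": -1},{"tx": -1.5,"ty": 8,"tz": -5,"turn": 0,"jaw": -1},{"tx": -2,"ty": 10,"tz": -5,"turn": 0,"jaw": -1},{"tx": -2,"ty": 10,"tz": -5,"turn": 0,"jaw": -1}])

```text
time_s: 7.97
position: [0.4261, -0.2423, 0.2434]
tool_rot: [[0.992, -0.123, -0.005], [-0.123, -0.992, 0.003], [-0.006, -0.002, -1.0]]
ft_force: [-0.2, 0.3, 0.7]
grip_width: -0.0001
```

```bash
python3 - <<'E'
from h import *
rel([.459,-.1413,.09],-6.9)
a,d=grab('top'); b,e=grab('scene')
x=cv2.resize(a[120:230,170:330,::-1],(400,275)); y=cv2.resize(b[150:270,170:310,::-1],(400,343))
cv2.imwrite('pics/h3.png',np.hstack([cv2.copyMakeBorder(x,0,68,0,0,0),y]))
for n,im,d in(('top',a.astype(int),d),('scene',b.astype(int),e)):
    P=cloud(n,d); r,g,bb=im[...,0],im[...,1],im[...,2]
    ok=(abs(P[...,0]-.5)<.09)&(P[...,1]>-.2)&(P[...,1]<.1)
    for nm,m in(('green',ok&(g>r+15)&(g>bb+10)&(P[...,2]<.1)&(P[...,1]<-.1)),('redstop',ok&(r>90)&(g<55)&(bb<55)&(P[...,1]<-.1)&(P[...,2]<.1)),('pad',ok&(r>90)&(g<55)&(bb<55)&(P[...,1]>-.03))):
        if m.sum()>3: print(n,nm,m.sum(),np.median(P[m],0).round(4))
E
```

```text
t 7.97 pos [ 0.4261 -0.2423  0.2434] yaw -7.09 F [-0.2  0.3  0.7] grip -0.0
tx ty tz [  2.11 -10.4   15.35] turn -0.19
top green 86 [ 0.4583 -0.1418  0.0712]
top redstop 67 [ 0.5307 -0.1566  0.0712]
top pad 40 [0.5327 0.0239 0.1078]
scene green 80 [ 0.4633 -0.1401  0.0713]
scene redstop 68 [ 0.5356 -0.1554  0.0719]
scene pad 17 [0.529  0.0304 0.1037]
```

View pics/h3.png

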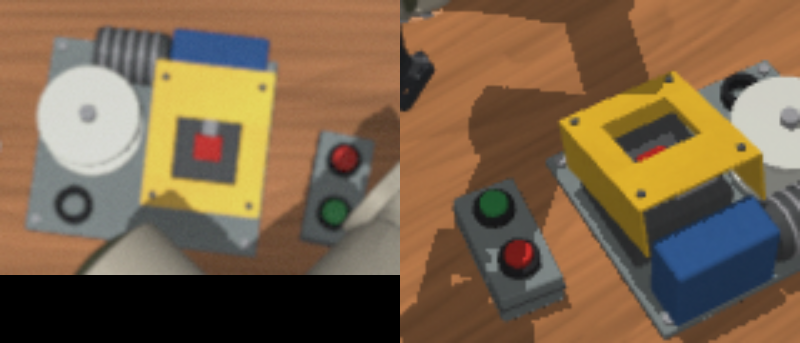

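```bash
python3 -c "
from rig import close_job
print(close_job())"
```

```text
the job is handed in; nothing more can be done
None
```

The job is done and handed in at about 8 s, against the 51 s limit.

- **Brake lever:** I pressed the pad down through the window with closed fingertips. It moved at about 4 N, then stopped moving while the force rose to 23 N, which puts it on its stop. After I withdrew, the top camera put the pad at z ≈ 0.108 m, where about 0.107 is fully down, so it stayed down.
- **Guard:** I planned about 17 mm of clearance for the gripper's knuckles. The forces and the pictures showed no sign of contact.
- **Start button:** I pressed it about 6 mm until it bottomed out at 26 N, then let go. Afterwards its top measured z ≈ 0.071 m, the same as before pressing.
- **Everything else:** The stop button stayed at z ≈ 0.071–0.072 m, and the winder and station looked unchanged in the last picture. I didn't re-check the carton, coupler, can and other loose items; the arm only crossed above that area. It ended clear of everything, with about 0 N at the wrist.

The scene camera gave the pad height as 0.104 m from only 17 pixels, because the guard hides most of it. That still agrees with the lever being down, and no check failed.

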